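Turn the coin tray round in its cash box and pin it

ROBOT

A 6-joint arm with a two-finger parallel gripper is mounted at the origin on a cart in front of the work surface, level with it; the furniture and walls round the work are solid. World frame = base frame: x ahead of the robot, y to its left, z up, the work surface at z = 0. Lengths are in m, angles in rad, forces in N, time in s.
With the tool pointing down it reaches from about 0.375 to 0.975 m from the base axis. Payload 3.8 kg.
Tool frame: the origin (TCP) lies where the fingers leave the gripper's body, on its centre line; the fingertips stand 73 mm ahead of it and the grasp point (between the pads) lies 54 mm ahead of it (nose_length is the distance from the TCP to the fingertips, in m); z points along the fingers, y is the line along which they close (so a half turn about z gives the same grasp; the last joint's range is limited). The gripper opens to 85 mm and grips with 20 to 120 N. Pads are 22 mm wide; open, the fingers measure 114 mm over their backs; the gripper's body (76 mm by 85 mm) begins 54 mm behind the grasp point. The pads swing forward as they close: fully open they stand 13 mm farther back than shut.
Start: joints at [-1.166, 0.264, 1.604, -0, 1.274, -0.037], TCP at [0.289, -0.61, 0.304] pointing down, gripper open.
Joint ranges: [-2.63, 2.63], [-0.94, 2.18], [0.31, 2.57], [-1.31, 4.45], [0, 2.66], [-2.55, 2.55]. Speed limits (rad/s): [2.57, 2.57, 3.14, 3.14, 3.14, 3.14].

INTERFACE

Orientations are given as a rotation vector (axis times angle).
In Python, from workcell import read_state, read_camera, calibration, finish_job, look_for, cut_out, tip_of, nose_length gives the robot as it stands.
- The arm moves only by the tool step_arm, never from a script. Its argument "targets" is a list of rows, each a list of 3 entries, a list of its own where there are three numbers: the turn, a rotation vector about the tool's x, y, z in rad, then the shift along the tool's x, y, z in mm, then the finger opening in mm, from 0 to 85.4. In form: [[[ax, ay, az], [x, y, z], grip], ...]. A call has 1 to 5 rows; each row shifts and turns the commanded pose from where the row before left it, along the tool's axes as they then stand; what a row does not reach is not made up. A row lasts 1/12 s, in which the tool goes at most 41.7 mm and 7.16 degrees, less where a joint would pass 70% of its speed; a pose out of reach is approached as far as the arm can. A call with a gripper value outside its range is refused whole. The fingers move at their own pace and stop on an object; "grip_force" is the grip in N (left out, the last holds). Time passes only in rows, so rows that do not move let the fingers close. It gives the time, the measured TCP pose, the force, the opening and the grip force at its end, in the units of the state.
- read_state(): the state, without advancing time (a new reading comes with each control period).
- read_camera(name): name is "scene" or "top" or "wrist"; returns the picture (384x512x3 uint8, red, green, blue); there is no depth.
- calibration(name): a dict with "camera_matrix" (3x3 intrinsics, pixels), "R" (3x3) and "t" (3): a world point X has camera coordinates R X + t. Camera axes: x right, y down, z forward; pixel columns grow to the right and rows downward; lengths in m; the calibration is good to about 2 mm. A picture is of the moment at which its call begins: read the wrist's pose just before it. calibration takes no time and is no camera call; for the wrist camera it gives the pose at the moment of the call.
- finish_job(): hands the job in; it is judged then, once.
Trained networks look in the newest picture that a camera, given by its name, has taken for a name from the list of things; names that differ only in an ending like _2 or _b are one class to them, and where a whole thing is asked for, a point or a joint stands for the part that bears it (a point fixed in the world has none). Each returns a list of dicts, best first, with "score" (0 to 1); they miss things now and then, are a little off and sometimes report something else, mostly with a low value. They report only what shows in the picture. A call takes as long as a camera call.
- look_for(camera, query): "extent" ([left, top, right, bottom] in pixels, round what is visible of it).
- cut_out(camera, query): "region" (384x512 bool, what is visible of it) and "extent" ([left, top, right, bottom] in pixels, round what is visible of it).
- tip_of(camera, query): "at" ([row, column] in pixels: a listed point, or the origin of a listed thing).
The state is a dict: "time": time; "q": joint angles; "joint_vel": joint speeds; "joint_torque": joint torques, N m; "tool_pos": TCP position; "tcp_rot": TCP orientation; "wrist_force": force on the tool from outside, world axes, zero at the start; "torque": the same for the moment, N m; "width": opening from 0.0 (shut) to 1.0 (fully open); "grip_force": force on a finger pad.
Only numpy, scipy, OpenCV 4.12 (cv2) and the standard library are available. Lean on these libraries where they do the work, as an engineer would, in place of code of your own. Each camera call takes 0.05 s, during which the arm holds its last target. There are 200 camera calls.

TASK

The coin tray sits the wrong way round in its cash box. Lift it out by its handle bar, give it a half turn and seat it fully home in the box again, so that its eyelet tab lies over the box's bracket, without dropping it; then take the locking pin from its stand and put it all the way down through the tab and the bracket. Leave the coin rolls and the stapler where they are.

Things in the scene. Friction and masses are not known exactly. Their poses are not given: they have to be found in the camera images.
- cash_box: Low open dark-steel box fixed to the desk, 195 (x) x 125 (y) x 29 mm high, walls 5, floor 4, inside 185 x 115 mm. Origin: centre of its underside on the desk; x along its length. A steel bracket sticks out 29 mm from its +x end (34 wide, top at z = 29, 12 thick, open below) with a vertical through hole of 15 mm
- bracket_hole (a point): Centre of the mouth of the bracket's hole, in the box's frame (111, 0, 29) mm
- coin_tray: Loose white plastic coin tray (coins in it are fast), about 0.3 kg, 180 (x) x 110 (y) x 36 mm high: 2.5 mm of play all round in the box. Origin: centre of its underside; x along its length, towards its eyelet tab. At the start it sits in the box with the tab over the end without bracket. Rightly seated its x axis points as the box's x and its origin is at (0, 0, 4) mm in the box's frame
- tray_eye (a point): Centre of the underside of the vertical 15 mm hole in the tray's eyelet tab, in the tray's frame (111, 0, 28) mm. The flat tab on the tray's +x end is 30 mm wide, reaches to x = 126, z = 28 to 34; with the tray seated it is 3 mm above the box's rim
- tray_grip (a point): Middle of the tray's handle, in the tray's frame (0, 0, 68) mm: a bar over the middle of the tray, 64 long (x), 14 thick (y), z = 56 to 80 mm, on two posts, free on both sides. The tray can also be rested crosswise on the rim of the box, if a second grasp is wanted
- lock_pin: Loose locking pin of about 50 g, standing upright in the stand: a steel shank 8 mm in diameter and 34 mm long, pointed over its last 4 mm, under a black oblong head 26 (x) x 14 (y) x 30 mm high. Origin: the tip; z up along the shank; the head is z = 34 to 64 mm. Fully home, the head rests on the tab and the tip is 4 mm above the desk
- pin_tip (a point): The pin's lower tip (same as its origin)
- pin_stand: Grey block fixed to the desk, 52 x 52 x 44 mm high, with a 12 mm hole in the middle of its top that holds the pin's shank, head resting on the top. Origin: centre of its underside
- coin_roll_a: Upright paper-wrapped coin roll, 26 mm diameter, 52 high, beside the long side of the box; bystander. Origin: centre of its underside
- coin_roll_b: Another such coin roll, right of the box and beyond the pin stand; bystander. Origin: centre of its underside
- stapler: Stapler lying at the left, 151 x 30 x 49 mm; bystander. Origin: centre of its underside

How it is judged:
By the outcome, as a careful person would: the job done as asked, in the order asked, and still so for the second after the job is handed in, with the robot touching nothing.
It also fails if it takes over 72 s, if anything falls off the work surface, if the arm or the gripper's body presses on something with over 40 N, if the wrist force passes 120 N, or if a joint passes its speed limit or range.

## Working session

There is one attempt and no reset: what is moved stays moved. The work goes in short steps, Python scripts to look and compute and a tool call to move; the robot and the scene stay as the last step left them, time stands still between calls to the robot, and variables do not carry over. Pictures are saved under pics/ and viewed, at most 10 in all, crops included, and the job is handed in when it is done.

Besides the shell and the picture viewer there is one more tool, called after ">>>" as name(argument=value, ...), one argument or row to a line, values as JSON. step_arm: Moves the arm, as the interface text tells. Its arguments: {"type":"object","properties":{"targets":{"type":"array","items":{"type":"array"}},"grip_force":{"type":"number"}},"required":["targets"]}

```bash
mkdir -p pics; ls
cat > h.py <<'E'
import numpy as np, cv2
from workcell import *
from scipy.spatial.transform import Rotation as R
def ray(cam,rc):
    c=calibration(cam);K=np.array(c["camera_matrix"]);Rm=np.array(c["R"]);t=np.array(c["t"])
    d=Rm.T@np.linalg.solve(K,[rc[1],rc[0],1.]);return -Rm.T@t,d
def atz(cam,rc,z):
    o,d=ray(cam,rc);return o+d*(z-o[2])/d[2]
def proj(cam,X):
    c=calibration(cam);p=np.array(c["camera_matrix"])@(np.array(c["R"])@np.array(X)+np.array(c["t"]));return p[:2]/p[2]
def save(cam,name,s=1):
    im=read_camera(cam);cv2.imwrite(f"pics/{name}.png",cv2.resize(im[:,:,::-1],None,fx=s,fy=s));return im
E
python3 - <<'E'
from h import *
np.set_printoptions(precision=4,suppress=True)
s=read_state();print({k:np.round(v,4) for k,v in s.items()},nose_length)
a=save("top","top");b=save("scene","scene")
cv2.imwrite("pics/both.png",cv2.resize(np.hstack([a,b])[:,:,::-1],(800,300)))
for cam in ["top","scene"]:
    c=calibration(cam);print(cam,-np.array(c["R"]).T@c["t"])
    for q,z in [("tray_eye",.032),("tray_grip",.072),("bracket_hole",.029),("pin_tip",.01),("lock_pin",.01),("pin_stand",0),("cash_box",0),("coin_tray",.004),("coin_roll_a",0),("stapler",0)]:
        for r in tip_of(cam,q)[:2]: print(q,round(r["score"],2),np.round(r["at"]),atz(cam,r["at"],z))
E
```

```text
pics
{'time': np.float64(0.0), 'q': array([-1.1659,  0.2648,  1.6054,  0.    ,  1.2737, -0.0369]), 'joint_vel': array([ 0.0005, -0.0004, -0.0021, -0.0012, -0.0009, -0.0006]), 'joint_torque': array([ -0.0016, -51.5116, -36.7311,  -0.0003,   0.0129,   0.    ]), 'tool_pos': array([ 0.2884, -0.6097,  0.3025]), 'tcp_rot': array([-3.0631, -0.6878,  0.0006]), 'wrist_force': array([-0.6266, -0.503 ,  0.1643]), 'torque': array([-0.0108, -0.0306,  0.0069]), 'grip_force': np.float64(0.0), 'width': np.float64(0.9981)} 0.0726
top [0.356  0.0632 1.1983]
tray_eye 0.64 [204. 278.] [ 0.4915 -0.0297  0.032 ]
tray_grip 0.86 [188. 234.] [0.5239 0.0841 0.072 ]
bracket_hole 0.96 [176. 192.] [0.5599 0.1975 0.029 ]
bracket_hole 0.72 [188. 234.] [0.5321 0.086  0.029 ]
pin_tip 0.32 [152. 228.] [0.6312 0.104  0.01  ]
lock_pin 0.53 [206. 368.] [ 0.4971 -0.2715  0.01  ]
pin_stand 0.97 [205. 367.] [ 0.4996 -0.2727  0.    ]
coin_tray 0.67 [189. 235.] [0.5316 0.0842 0.004 ]
coin_roll_a 0.41 [154. 228.] [0.6279 0.105  0.    ]
stapler 0.97 [218. 119.] [0.4457 0.3847 0.    ]
scene [-0.1603  0.6041  0.89  ]
tray_eye 0.78 [202. 282.] [ 0.4932 -0.0144  0.032 ]
tray_grip 0.59 [201. 248.] [0.5232 0.0802 0.072 ]
bracket_hole 0.55 [227. 208.] [0.5529 0.1926 0.029 ]
pin_tip 0.55 [167. 342.] [ 0.5056 -0.2746  0.01  ]
lock_pin 0.5 [169. 342.] [ 0.4969 -0.2677  0.01  ]
pin_stand 0.7 [172. 341.] [ 0.4957 -0.2635  0.    ]
cash_box 0.76 [221. 248.] [0.5221 0.0814 0.    ]
coin_tray 0.83 [219. 249.] [0.5227 0.0782 0.004 ]
coin_roll_a 0.54 [200. 214.] [0.6526 0.1043 0.    ]
coin_roll_a 0.43 [159. 293.] [ 0.6421 -0.1978  0.    ]
stapler 0.55 [301. 168.] [0.444  0.3857 0.    ]
```

View pics/top.png

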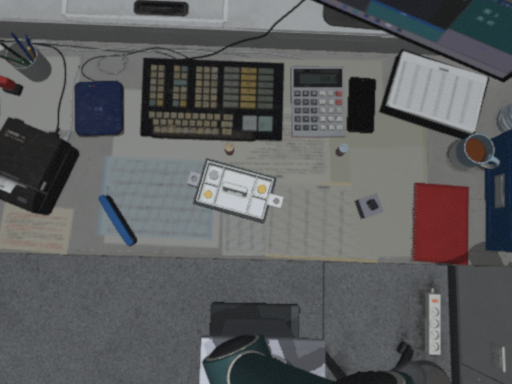

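View pics/scene.png

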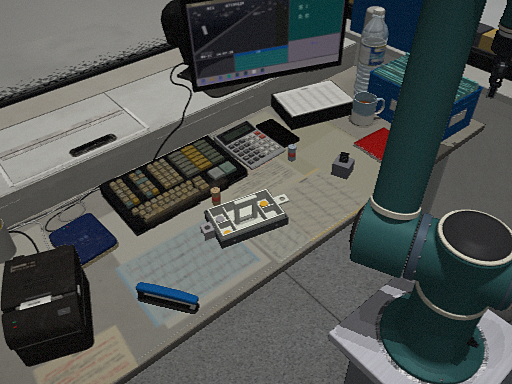

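The top view shows the box and tray at about px (235,189), with the tray's tab at (278,202) and the bare bracket at (192,178). The pin in its stand is at (370,205). Coin roll a is at (229,149), roll b at (342,150) and the stapler at (118,220). The scene view agrees.

A normal grasp across the bar would need more than the last joint's range for the half turn. I'll grip the bar by its two ends instead, since 64 mm is less than 85. First I hover over the tray.

>>> step_arm(
  targets=[
    [[0,0,0],[25.6,-26.3,0],85],
    [[0,0,0],[25.6,-26.3,0],85],
    [[0,0,0],[25.6,-26.3,0],85],
    [[0,0,0],[25.6,-26.3,0],85],
    [[0,0,0],[25.6,-26.3,0],85],
  ],
)

```text
time: 1.52
tool_pos: [0.3483, -0.4351, 0.3039]
tcp_rot: [3.065, 0.687, 0.0]
wrist_force: [0.0, -0.3, -0.4]
width: 0.993
grip_force: 0.0
```

>>> step_arm(
  targets=[
    [[0,0,0],[25.6,-26.3,0],85],
    [[0,0,0],[25.6,-26.3,0],85],
    [[0,0,0],[25.6,-26.3,0],85],
    [[0,0,0],[25.6,-26.3,0],85],
    [[0,0,0],[25.6,-26.3,0],85],
  ],
)

```text
time: 1.93
tool_pos: [0.4078, -0.2613, 0.3042]
tcp_rot: [3.065, 0.688, 0.001]
wrist_force: [0.2, 0.6, -0.0]
width: 0.998
grip_force: 0.0
```

>>> step_arm(
  targets=[
    [[0,0,0],[25.6,-26.3,0],85],
    [[0,0,0],[25.6,-26.3,0],85],
    [[0,0,0],[25.6,-26.3,0],85],
    [[0,0,0],[25.6,-26.3,0],85],
    [[0,0,0],[25.6,-26.3,0],85],
  ],
)

```text
time: 2.35
tool_pos: [0.4673, -0.0876, 0.3043]
tcp_rot: [3.065, 0.688, 0.002]
wrist_force: [0.8, -0.1, 0.4]
width: 0.997
grip_force: 0.0
```

>>> step_arm(
  targets=[
    [[0,0,0],[25.6,-26.3,0],85],
    [[0,0,0],[25.6,-26.3,0],85],
    [[0,0,0],[25.6,-26.3,0],85],
    [[0,0,0],[25.6,-26.3,0],85],
    [[0,0,0],[25.6,-26.3,0],85],
  ],
)

```text
time: 2.77
tool_pos: [0.5268, 0.0862, 0.3042]
tcp_rot: [3.065, 0.689, 0.001]
wrist_force: [-0.4, -0.7, 0.1]
width: 0.997
grip_force: 0.0
```

>>> step_arm(
  targets=[
    [[0,0,-0.12],[0,0,0],85],
    [[0,0,-0.12],[0,0,0],85],
    [[0,0,-0.12],[0,0,0],85],
    [[0,0,-0.12],[0,0,0],85],
    [[0,0,-0.12],[0,0,0],85],
  ],
)

```text
time: 3.18
tool_pos: [0.5265, 0.0845, 0.304]
tcp_rot: [2.72, 1.572, 0.0]
wrist_force: [0.0, 0.2, 0.8]
width: 0.994
grip_force: 0.0
```

>>> step_arm(
  targets=[
    [[0,0,-0.12],[0,0,0],85],
    [[0,0,-0.12],[0,0,0],85],
    [[0,0,-0.12],[0,0,0],85],
    [[0,0,-0.12],[0,0,0],85],
    [[0,0,-0.12],[0,0,0],85],
  ],
)

```text
time: 3.6
tool_pos: [0.5265, 0.0842, 0.304]
tcp_rot: [2.134, 2.305, 0.0]
wrist_force: [-0.1, -0.4, -0.2]
width: 0.998
grip_force: 0.0
```

>>> step_arm(
  targets=[
    [[0,0,-0.12],[0,0,0],85],
    [[0,0,-0.12],[0,0,0],85],
    [[0,0,-0.12],[0,0,0],85],
    [[0,0,-0.12],[0,0,0],85],
    [[0,0,-0.12],[0,0,0],85],
  ],
)

```text
time: 4.02
tool_pos: [0.5265, 0.0842, 0.304]
tcp_rot: [1.358, 2.833, 0.0]
wrist_force: [0.1, -0.6, -0.1]
width: 0.997
grip_force: 0.0
```

>>> step_arm(
  targets=[
    [[0,0,-0.12],[0,0,0],85],
    [[0,0,-0.12],[0,0,0],85],
    [[0,0,-0.12],[0,0,0],85],
    [[0,0,-0.12],[0,0,0],85],
    [[0,0,-0.12],[0,0,0],85],
  ],
)

```text
time: 4.43
tool_pos: [0.5265, 0.0842, 0.304]
tcp_rot: [0.46, 3.107, 0.0]
wrist_force: [-0.1, 0.1, -0.5]
width: 0.994
grip_force: 0.0
```

```bash
cat >> h.py <<'E'
np.set_printoptions(precision=4,suppress=True)
def st():
    s=read_state();M=R.from_rotvec(s["tcp_rot"]).as_matrix()
    print("t",round(float(s["time"]),2),"pos",s["tool_pos"],"psi",round(np.degrees(np.arctan2(M[1,0],M[0,0])),2),"tilt",np.round(M[:2,2],3),"q5,6",np.degrees(s["q"])[[0,4,5]].round(1),"F",s["wrist_force"],"w",round(float(s["width"])*85.4,1),"g",s["grip_force"])
    return s,M
E
python3 - <<'E'
from h import *
st()
save("wrist","w1",1.5)
c=calibration("wrist");print(-np.array(c["R"]).T@c["t"],np.array(c["R"]))
for q,z in [("tray_eye",.032),("tray_grip",.072),("bracket_hole",.029),("cash_box",0),("coin_tray",.004)]:
    for r in tip_of("wrist",q)[:2]: print(q,round(r["score"],2),np.round(r["at"]),atz("wrist",r["at"],z))
E
```

```text
t 4.43 pos [0.5265 0.0842 0.304 ] psi 163.16 tilt [0. 0.] q5,6 [  6.4  71.1 -66.8] F [-0.0934  0.06   -0.4597] w 84.9 g 0.0
[0.4489 0.108  0.3739] [[ 0.2853  0.9584 -0.0004]
 [ 0.9101 -0.2707  0.3137]
 [ 0.3006 -0.0899 -0.9495]]
tray_eye 0.95 [166. 144.] [ 0.4991 -0.0243  0.032 ]
tray_eye 0.16 [232. 296.] [0.616  0.1039 0.032 ]
tray_grip 0.98 [173. 255.] [0.5285 0.0844 0.072 ]
bracket_hole 0.93 [155. 366.] [0.5559 0.1946 0.029 ]
cash_box 0.75 [156. 255.] [0.5289 0.0845 0.    ]
coin_tray 0.97 [155. 256.] [0.5268 0.0858 0.004 ]
coin_tray 0.72 [236. 296.] [0.6341 0.1015 0.004 ]
```

View pics/w1.png

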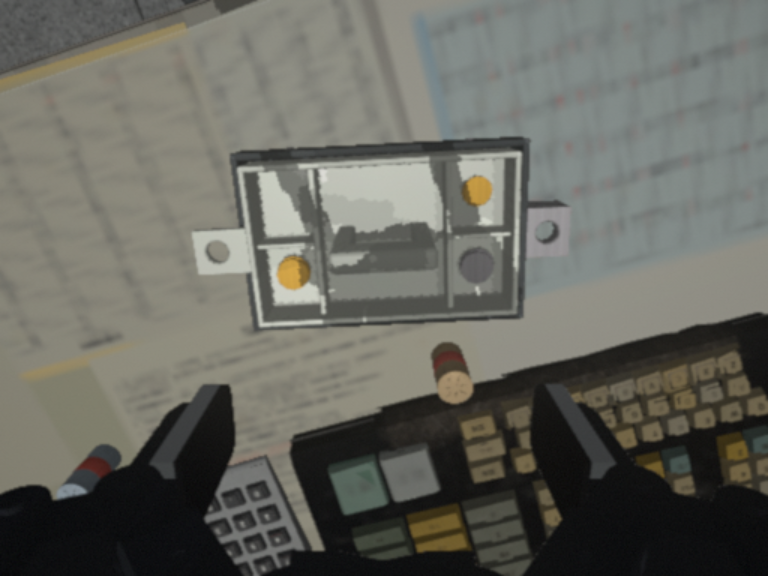

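The wrist view shows the eyelet hole at (218,251), the bracket hole at (546,231) and the bar's ends at about (332,258) and (437,258). The box's rim corners are at (233,154), (528,139), (522,317) and (257,328).

Run:
```python
from h import *
f=lambda u,v,z:atz("wrist",(v/1.5,u/1.5),z)
e=f(218,251,.035);b=f(546,231,.029);a=lambda d:np.degrees(np.arctan2(d[1],d[0]))
print(e,b,a(b-e),np.linalg.norm(b-e))
C=[f(*p,.029) for p in [(233,154),(528,139),(522,317),(257,328)]]
print(np.array(C),"long",a(C[1]-C[0]),a(C[2]-C[3]),"short",a(C[2]-C[1]),a(C[3]-C[0]),np.mean(C,0),np.linalg.norm(C[1]-C[0]),np.linalg.norm(C[2]-C[1]))
g=[f(332,258,.084),f(437,258,.084)];print(g,a(g[1]-g[0]),np.mean(g,0))
for q,z in [("cash_box",0),("coin_tray",0)]:
    r=cut_out("wrist",q)
    if r:
        m=r[0]["region"].astype(np.uint8);print(q,r[0]["score"],cv2.minAreaRect(max(cv2.findContours(m,0,2)[0],key=len)))
```

```text
[ 0.4995 -0.0224  0.035 ] [0.5537 0.1924 0.029 ] 75.86034698577221 0.2216746360259518
[[ 0.4436  0.0098  0.029 ]
 [ 0.4913  0.1937  0.029 ]
 [ 0.61    0.1634  0.029 ]
 [ 0.5616 -0.0204  0.029 ]] long 75.46582449490343 75.22311194491647 short -14.304744972796161 -14.379549700324313 [0.5266 0.0866 0.029 ] 0.1898901816397311 0.1225719758631737
[array([0.5157, 0.0579, 0.084 ]), array([0.5338, 0.1158, 0.084 ])] 72.65589995656478 [0.5248 0.0868 0.084 ]
cash_box 0.71 ((267.2640380859375, 154.46881103515625), (121.38871765136719, 224.6292724609375), 87.66268920898438)
coin_tray 0.69 ((238.59805297851562, 158.86325073242188), (111.21448516845703, 222.58665466308594), 86.98721313476562)
```

>>> step_arm(
  targets=[
    [[0,0,-0.043],[0,1.4,0],85],
    [[0,0,0],[0,0,40],85],
    [[0,0,0],[0,0,40],85],
    [[0,0,0],[0,0,40],85],
    [[0,0,0],[0,0,30],85],
  ],
)

```text
time: 5.25
tool_pos: [0.5256, 0.0854, 0.1511]
tcp_rot: [-0.404, -3.113, 0.001]
wrist_force: [0.4, 0.1, -0.2]
width: 0.995
grip_force: 0.0
```

>>> step_arm(
  targets=[
    [[0,0,0],[0,0,18],85],
    [[0,0,0],[0,0,12],85],
    [[0,0,0],[0,0,6],85],
    [[0,0,0],[0,0,0],85],
  ],
)

```text
time: 5.58
tool_pos: [0.5266, 0.0855, 0.117]
tcp_rot: [-0.403, -3.114, 0.001]
wrist_force: [-0.6, -0.4, 1.2]
width: 0.995
grip_force: 0.0
```

Run:
```python
from h import *
st();a=save("wrist","w2");b=save("scene","s2")[120:260,160:340]
cv2.imwrite("pics/c2.png",np.hstack([a,cv2.resize(b,(288,384))])[:,:,::-1])
```

```text
t 5.58 pos [0.5266 0.0855 0.117 ] psi 165.26 tilt [-0.002 -0.   ] q5,6 [  6.5  50.5 -68.7] F [-0.6485 -0.3841  1.2183] w 85.0 g 0.0
```

View pics/c2.png

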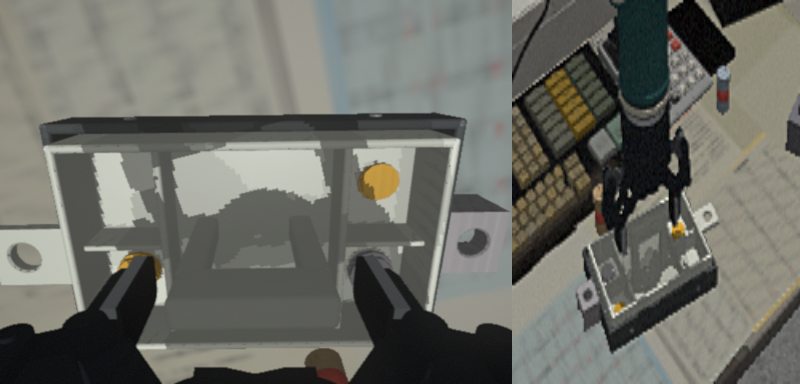

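The bar spans px 170–340, centred between the fingertips at 157 and 357, and it runs parallel to the closing line. I close and lift.

>>> step_arm(
  targets=[
    [[0,0,0],[0,0,0],58],
    [[0,0,0],[0,0,0],58],
    [[0,0,0],[0,0,0],58],
    [[0,0,0],[0,0,0],58],
    [[0,0,0],[0,0,0],58],
  ],
  grip_force=70,
)

```text
time: 6.1
tool_pos: [0.5286, 0.0857, 0.1201]
tcp_rot: [0.402, 3.112, 0.001]
wrist_force: [-0.3, -0.1, 6.6]
width: 0.737
grip_force: 78.0
```

>>> step_arm(
  targets=[
    [[0,0,0],[0,0,0],58],
    [[0,0,0],[0,0,0],58],
    [[0,0,0],[0,0,-2],58],
    [[0,0,0],[0,0,-4],58],
    [[0,0,0],[0,0,-4],58],
  ],
)

```text
time: 6.52
tool_pos: [0.5264, 0.0855, 0.1276]
tcp_rot: [-0.402, -3.115, 0.0]
wrist_force: [-0.2, 0.2, -4.2]
width: 0.741
grip_force: 77.1
```

Run:
```python
from h import *
st()
```

```text
t 6.52 pos [0.5264 0.0855 0.1276] psi 165.28 tilt [-0.001 -0.   ] q5,6 [  6.5  51.6 -68.7] F [-0.2468  0.1595 -4.231 ] w 63.2 g 77.11598262190819
```

>>> step_arm(
  targets=[
    [[0,0,0],[0,0,-10],58],
    [[0,0,0],[0,0,-16],58],
    [[0,0,0],[0,0,-20],58],
    [[0,0,0],[0,0,-20],58],
    [[0,0,0],[0,0,-20],58],
  ],
)

```text
time: 6.93
tool_pos: [0.5263, 0.0855, 0.2149]
tcp_rot: [-0.402, -3.114, 0.0]
wrist_force: [0.4, 0.0, -3.1]
width: 0.735
grip_force: 77.8
```

>>> step_arm(
  targets=[
    [[0,0,0],[0,0,-14],58],
    [[0,0,0],[0,0,-6],58],
    [[0,0,0],[0,0,0],58],
  ],
)

```text
time: 7.18
tool_pos: [0.5278, 0.0857, 0.2361]
tcp_rot: [0.402, 3.112, 0.002]
wrist_force: [0.5, 0.4, -3.6]
width: 0.739
grip_force: 77.9
```

Run:
```python
from h import *
s,M=st();save("wrist","w3")
for q in ["tray_eye","tray_grip","bracket_hole","cash_box","coin_tray"]:
    for r in tip_of("wrist",q)[:2]: print(q,round(r["score"],2),np.round(r["at"]),atz("wrist",r["at"],.117+.0 if q=="tray_eye" else .029))
```

```text
t 7.18 pos [0.5278 0.0857 0.2361] psi 165.29 tilt [0.004 0.001] q5,6 [  6.6  63.5 -68.7] F [ 0.5303  0.4303 -3.6462] w 63.1 g 77.92032167315483
tray_eye 0.91 [245.  34.] [ 0.5069 -0.0456  0.117 ]
tray_grip 0.73 [289. 256.] [0.6264 0.0604 0.029 ]
coin_tray 0.75 [220. 255.] [0.5604 0.0771 0.029 ]
```

View pics/w3.png

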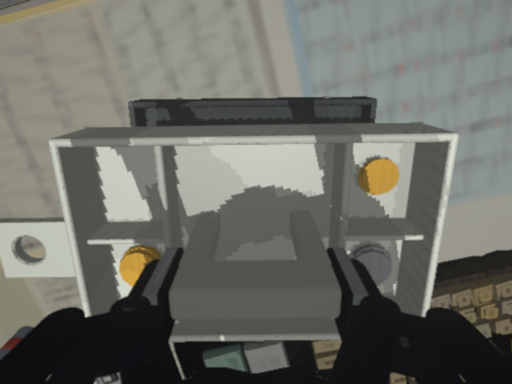

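The tray hangs level, with its eyelet at (29,250) and the box below it. I work out the tray's offset in the tool and make the half turn.

Run:
```python
from h import *
s,M=st();p=s["tool_pos"]
f=lambda u,v,z:M.T@(atz("wrist",(v,u),z)-p)
print("eye",f(29,249,.157)*1e3)
# tray rim corners top (z=.123+.036)
for c in [(51,142),(456,135)]: print(f(*c,.159)*1e3)
```

```text
t 7.48 pos [0.5261 0.0855 0.2323] psi 165.29 tilt [-0.003 -0.   ] q5,6 [  6.5  63.5 -68.7] F [-0.0972  0.3826 -3.1196] w 62.3 g 77.92690873146057
eye [   4.3942 -105.2068   75.4614]
[ 55.2213 -84.4108  73.5769]
[58.0675 84.0494 73.4175]
```

>>> step_arm(
  targets=[
    [[0,0,0.1208],[0,0,0],58],
    [[0,0,0.1208],[0,0,0],58],
    [[0,0,0.1208],[0,0,0],58],
    [[0,0,0.1208],[0,0,0],58],
    [[0,0,0.1208],[0,0,0],58],
  ],
)

```text
time: 7.9
tool_pos: [0.5265, 0.0855, 0.2328]
tcp_rot: [-1.319, -2.85, 0.002]
wrist_force: [-0.4, 1.0, -2.7]
width: 0.735
grip_force: 77.9
```

>>> step_arm(
  targets=[
    [[0,0,0.1208],[0,0,0],58],
    [[0,0,0.1208],[0,0,0],58],
    [[0,0,0.1208],[0,0,0],58],
    [[0,0,0.1208],[0,0,0],58],
    [[0,0,0.1208],[0,0,0],58],
  ],
)

```text
time: 8.32
tool_pos: [0.5265, 0.0855, 0.2328]
tcp_rot: [-2.107, -2.329, 0.002]
wrist_force: [-0.3, 0.4, -3.6]
width: 0.74
grip_force: 77.9
```

>>> step_arm(
  targets=[
    [[0,0,0.1208],[0,0,0],58],
    [[0,0,0.1208],[0,0,0],58],
    [[0,0,0.1208],[0,0,0],58],
    [[0,0,0.1208],[0,0,0],58],
    [[0,0,0.1208],[0,0,0],58],
  ],
)

```text
time: 8.73
tool_pos: [0.5264, 0.0855, 0.2328]
tcp_rot: [-2.704, -1.597, 0.003]
wrist_force: [-1.0, 0.1, -2.9]
width: 0.739
grip_force: 77.9
```

>>> step_arm(
  targets=[
    [[0,0,0.1208],[0,0,0],58],
    [[0,0,0.1208],[0,0,0],58],
    [[0,0,0.1208],[0,0,0],58],
    [[0,0,0.1208],[0,0,0],58],
    [[0,0,0.1208],[0,0,0],58],
  ],
)

```text
time: 9.15
tool_pos: [0.5265, 0.0855, 0.2328]
tcp_rot: [-3.058, -0.721, 0.003]
wrist_force: [0.5, 0.3, -4.2]
width: 0.74
grip_force: 77.9
```

>>> step_arm(
  targets=[
    [[0,0,0.1208],[0,0,0],58],
    [[0,0,0.1208],[0,0,0],58],
    [[0,0,0.1208],[0,0,0],58],
    [[0,0,0.1208],[0,0,0],58],
    [[0,0,0.1208],[0,0,0],58],
  ],
)

```text
time: 9.57
tool_pos: [0.5265, 0.0855, 0.2328]
tcp_rot: [3.133, -0.222, -0.003]
wrist_force: [0.5, 0.3, -3.7]
width: 0.739
grip_force: 77.9
```

>>> step_arm(
  targets=[
    [[0,0,0.1208],[0,0,0],58],
    [[0,0,0],[0,0,0],58],
    [[0,0,0],[0,0,0],58],
  ],
)

```text
time: 9.82
tool_pos: [0.5266, 0.0855, 0.2331]
tcp_rot: [3.116, -0.396, -0.002]
wrist_force: [-0.2, 0.3, -3.7]
width: 0.735
grip_force: 77.8
```

Run:
```python
from h import *
s,M=st();p=s["tool_pos"];im=save("wrist","w4",1.5)
zt=.004+p[2]-.117
for q,z in [("tray_eye",zt+.034),("bracket_hole",.029)]:
    for r in tip_of("wrist",q)[:2]: X=atz("wrist",r["at"],z);print(q,round(r["score"],2),np.round(r["at"]),X,M.T@(X-p)*1e3)
```

```text
t 9.82 pos [0.5266 0.0855 0.2331] psi -14.47 tilt [-0.001 -0.   ] q5,6 [  6.5  63.5 111. ] F [-0.2323  0.3083 -3.7346] w 62.8 g 77.8495180606842
tray_eye 0.74 [243.  36.] [0.5572 0.186  0.1541] [   4.6641 -104.9812   78.9345]
```

View pics/w4.png

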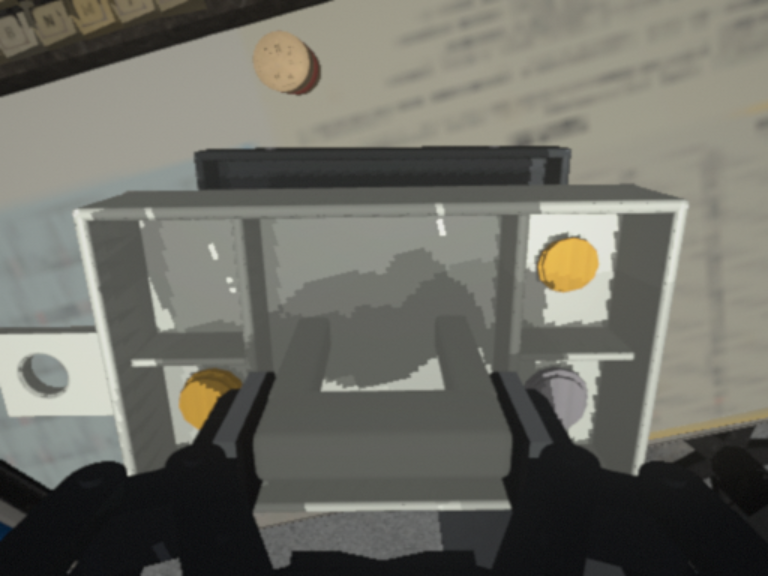

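The tray is turned and its eyelet is now on the bracket's side. The tray's far rim corners are at (78,211) and (686,204), its hole is at (44,375), and the box's far rim corners are at (196,151) and (570,148). I fit the tray and box poses from these.

Run:
```python
from h import *
from scipy.optimize import least_squares
s,M=st();p=s["tool_pos"]
# tray frame -> world: yaw~75.6 (eye on bracket side)
def fit(pts,px,z,fz):
    px=np.array(px)/1.5;pts=np.array(pts)
    def res(v):
        Q=R.from_euler("z",v[2]).as_matrix();Z=v[3] if fz else z
        return np.ravel([proj("wrist",Q@q+[v[0],v[1],Z]) for q in pts]-px)
    r=least_squares(res,[p[0],p[1],np.radians(75.6),z]);return r.x,np.abs(r.fun).max()
# camera is at +x or -x of tray? print
c=calibration("wrist");print("cam",-np.array(c["R"]).T@c["t"])
T=[(.09,.055*k,.036) for k in(1,)]
for sg in (1,-1):
    x,e=fit([(.09,.055*sg,.036),(-.09,.055*sg,.036),(.111,0,.034)],[(78,211),(686,204),(44,375)],.12,True)
    print("tray",sg,x[:2],np.degrees(x[2]),x[3],e)
    x,e=fit([(.0975,.0625*sg,.029),(-.0975,.0625*sg,.029)],[(196,151),(570,148)],0,False)
    print("box",sg,x[:2],np.degrees(x[2]),e)
```

```text
t 9.97 pos [0.5268 0.0855 0.2335] psi -14.54 tilt [-0.001 -0.   ] q5,6 [  6.5  63.5 111.1] F [-0.4931 -0.2259 -2.9515] w 63.0 g 77.84975275397301
cam [0.6041 0.0663 0.3034]
tray 1 [0.6058 0.0849] 95.88035912299368 0.09828987663951892 102.98453114521607
box 1 [0.6479 0.0547] 75.8613811984741 2.1545172450430243
tray -1 [0.5257 0.0866] 75.91022853606384 0.11508054249520365 2.16194950434803
box -1 [0.5267 0.0852] 75.86156141903454 2.154512546348883
```

>>> step_arm(
  targets=[
    [[0,0,0],[0.7,0,15],58],
    [[0,0,0],[0,0,25],58],
    [[0,0,0],[0,0,22],58],
    [[0,0,0],[0,0,12],58],
    [[0,0,0],[0,0,6],58],
  ],
)

```text
time: 10.38
tool_pos: [0.526, 0.0852, 0.1515]
tcp_rot: [3.115, -0.399, -0.007]
wrist_force: [-0.0, -0.1, -4.6]
width: 0.737
grip_force: 77.8
```

>>> step_arm(
  targets=[
    [[0,0,0],[0,0,2],58],
    [[0,0,0],[0,0,2],58],
    [[0,0,0],[0,0,2],58],
    [[0,0,0],[0,0,2],58],
    [[0,0,0],[0,0,2],58],
  ],
)

```text
time: 10.8
tool_pos: [0.5285, 0.0855, 0.1449]
tcp_rot: [-3.115, 0.401, -0.003]
wrist_force: [-1.1, 0.5, -3.4]
width: 0.738
grip_force: 77.8
```

Run:
```python
from h import *
st();a=save("wrist","w5");b=save("scene","s5")[150:270,180:320]
cv2.imwrite("pics/c5.png",np.hstack([a,cv2.resize(b,(288,384))])[:,:,::-1])
```

```text
t 10.8 pos [0.5285 0.0855 0.1449] psi -14.66 tilt [0.002 0.   ] q5,6 [  6.5  53.4 111.2] F [-1.1251  0.5187 -3.4251] w 63.0 g 77.80278950929642
```

View pics/c5.png

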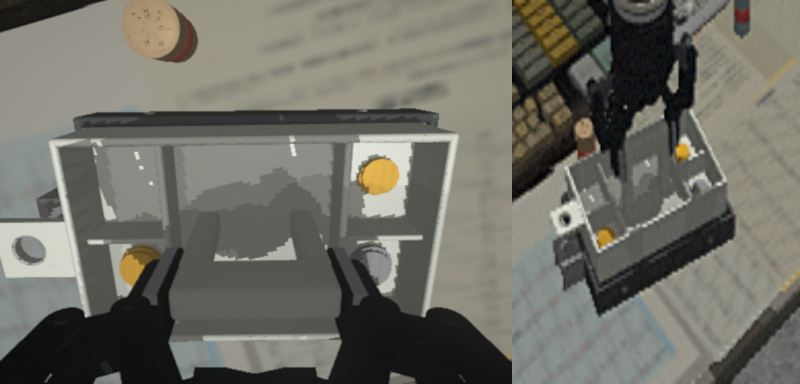

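The tray is square with the box and about at rim height, and the force is only its weight. I continue down slowly.

>>> step_arm(
  targets=[
    [[0,0,0],[0,0,2],58],
    [[0,0,0],[0,0,2],58],
    [[0,0,0],[0,0,2],58],
    [[0,0,0],[0,0,1],58],
    [[0,0,0],[0,0,0],58],
  ],
)

```text
time: 11.32
tool_pos: [0.5273, 0.0853, 0.1364]
tcp_rot: [3.116, -0.401, -0.001]
wrist_force: [0.1, 0.4, -2.8]
width: 0.737
grip_force: 77.8
```

Run:
```python
from h import *
st()
```

```text
t 11.32 pos [0.5273 0.0853 0.1364] psi -14.67 tilt [-0.001 -0.   ] q5,6 [  6.5  52.6 111.2] F [ 0.1452  0.3884 -2.7582] w 62.9 g 77.80874446034431
```

>>> step_arm(
  targets=[
    [[0,0,0],[0,0,2],58],
    [[0,0,0],[0,0,2],58],
    [[0,0,0],[0,0,2],58],
    [[0,0,0],[0,0,1],58],
    [[0,0,0],[0,0,0],58],
  ],
)

```text
time: 11.73
tool_pos: [0.5274, 0.0853, 0.1295]
tcp_rot: [3.116, -0.401, -0.001]
wrist_force: [-0.0, -0.7, -3.0]
width: 0.736
grip_force: 77.8
```

Run:
```python
from h import *
st()
```

```text
t 11.73 pos [0.5274 0.0853 0.1295] psi -14.67 tilt [-0.001 -0.   ] q5,6 [  6.5  51.8 111.2] F [-0.0085 -0.7226 -3.0276] w 62.9 g 77.80865862965584
```

>>> step_arm(
  targets=[
    [[0,0,0],[0,0,2],58],
    [[0,0,0],[0,0,2],58],
    [[0,0,0],[0,0,2],58],
    [[0,0,0],[0,0,1],58],
    [[0,0,0],[0,0,0],58],
  ],
)

```text
time: 12.15
tool_pos: [0.5274, 0.0854, 0.1225]
tcp_rot: [3.116, -0.401, -0.001]
wrist_force: [0.1, 0.0, -3.6]
width: 0.738
grip_force: 77.8
```

>>> step_arm(
  targets=[
    [[0,0,0],[0,0,1],58],
    [[0,0,0],[0,0,1],58],
    [[0,0,0],[0,0,0],58],
  ],
)

```text
time: 12.4
tool_pos: [0.5275, 0.0854, 0.1207]
tcp_rot: [3.116, -0.401, -0.0]
wrist_force: [0.1, -0.3, -3.6]
width: 0.734
grip_force: 77.8
```

Run:
```python
from h import *
st()
```

```text
t 12.4 pos [0.5275 0.0854 0.1207] psi -14.67 tilt [-0. -0.] q5,6 [  6.5  50.8 111.2] F [ 0.0774 -0.3471 -3.5697] w 62.7 g 77.80883207917213
```

>>> step_arm(
  targets=[
    [[0,0,0],[0,0,1],58],
    [[0,0,0],[0,0,1],58],
    [[0,0,0],[0,0,0.5],58],
    [[0,0,0],[0,0,0],58],
  ],
)

```text
time: 12.73
tool_pos: [0.5279, 0.0854, 0.12]
tcp_rot: [3.116, -0.401, 0.0]
wrist_force: [-4.6, 0.4, 8.2]
width: 0.738
grip_force: 79.3
```

Run:
```python
from h import *
st()
```

```text
t 12.73 pos [0.5279 0.0854 0.12  ] psi -14.66 tilt [ 0. -0.] q5,6 [  6.5  50.7 111.2] F [-4.6283  0.3963  8.1665] w 63.0 g 79.32706296443939
```

Contact is at the expected height (0.120, as at the grasp). I release and rise.

>>> step_arm(
  targets=[
    [[0,0,0],[0,0,0],85],
    [[0,0,0],[0,0,0],85],
    [[0,0,0],[0,0,0],85],
    [[0,0,0],[0,0,0],85],
    [[0,0,0],[0,0,0],85],
  ],
)

```text
time: 13.15
tool_pos: [0.5278, 0.0854, 0.1184]
tcp_rot: [-3.116, 0.401, -0.0]
wrist_force: [0.8, -0.2, -0.3]
width: 0.996
grip_force: 0.0
```

>>> step_arm(
  targets=[
    [[0,0,0],[0,0,-15],85],
    [[0,0,0],[0,0,-35],85],
    [[0,0,0],[0,0,-40],85],
    [[0,0,0],[0,0,-40],85],
    [[0,0,0],[0,0,-40],85],
  ],
)

```text
time: 13.57
tool_pos: [0.5271, 0.0853, 0.2897]
tcp_rot: [3.116, -0.401, -0.001]
wrist_force: [0.2, 1.0, -1.0]
width: 0.994
grip_force: 0.0
```

>>> step_arm(
  targets=[
    [[0,0,0],[0,0,-14],85],
    [[0,0,0],[0,0,0],85],
    [[0,0,0],[0,0,0],85],
  ],
)

```text
time: 13.82
tool_pos: [0.5282, 0.0854, 0.3036]
tcp_rot: [-3.115, 0.401, -0.004]
wrist_force: [-0.9, 0.9, -0.7]
width: 0.997
grip_force: 0.0
```

Run:
```python
from h import *
st();a=save("wrist","w6",1.5)
for q,z in [("tray_eye",.035),("tray_grip",.072),("bracket_hole",.029),("cash_box",0),("coin_tray",.004)]:
    for r in tip_of("wrist",q)[:1]: print(q,round(r["score"],2),np.round(r["at"],1),atz("wrist",r["at"],z))
```

```text
t 13.82 pos [0.5282 0.0854 0.3036] psi -14.67 tilt [0.003 0.   ] q5,6 [  6.5  70.9 111.2] F [-0.8607  0.8528 -0.6826] w 85.1 g 0.0
tray_eye 0.58 [158.2 143.6] [0.5568 0.1914 0.035 ]
tray_grip 0.78 [171.3 254.5] [0.5253 0.086  0.072 ]
bracket_hole 0.72 [164.3 149.6] [0.548  0.1896 0.029 ]
coin_tray 0.63 [153.3 256.5] [0.5265 0.0835 0.004 ]
```

View pics/w6.png

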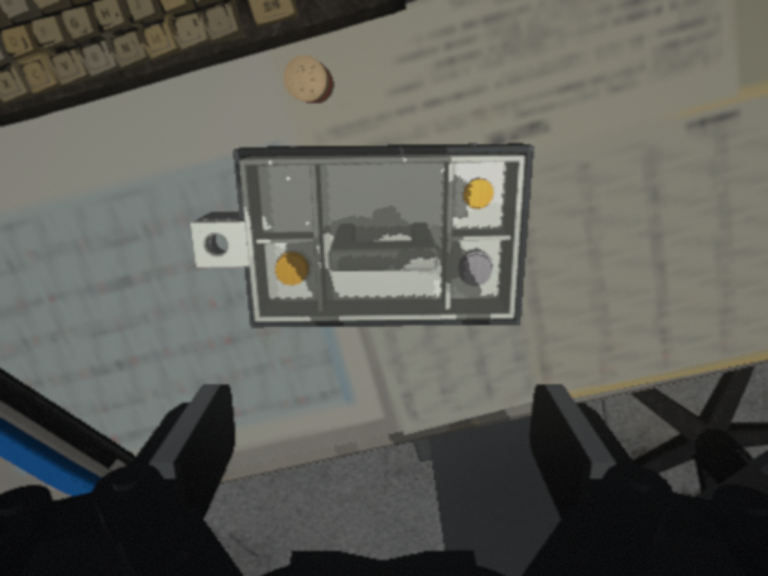

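The tray sits in the box with an even gap all round, and the eyelet hole is at (216,244) over the bracket. Next I hover over the pin.

>>> step_arm(
  targets=[
    [[0,0,0],[6.1,35.3,0],85],
    [[0,0,0],[6.1,35.3,0],85],
    [[0,0,0],[6.1,35.3,0],85],
    [[0,0,0],[6.1,35.3,0],85],
    [[0,0,0],[6.1,35.3,0],85],
  ],
)

```text
time: 14.53
tool_pos: [0.5117, -0.0944, 0.3014]
tcp_rot: [-3.116, 0.4, 0.002]
wrist_force: [-0.4, 0.3, 1.2]
width: 0.994
grip_force: 0.0
```

>>> step_arm(
  targets=[
    [[0,0,0],[6.1,35.3,0],85],
    [[0,0,0],[6.1,35.3,0],85],
    [[0,0,0],[6.1,35.3,0],85],
    [[0,0,0],[6.1,35.3,0],85],
    [[0,0,0],[6.1,35.3,0],85],
  ],
)

```text
time: 14.95
tool_pos: [0.4965, -0.2731, 0.3013]
tcp_rot: [-3.115, 0.401, 0.002]
wrist_force: [0.2, -0.2, -0.4]
width: 0.995
grip_force: 0.0
```

>>> step_arm(
  targets=[
    [[0,0,0],[0,0,30],85],
    [[0,0,0],[0,0,30],85],
    [[0,0,0],[0,0,20],85],
    [[0,0,0],[0,0,0],85],
    [[0,0,0],[0,0,0],85],
  ],
)

```text
time: 15.37
tool_pos: [0.496, -0.271, 0.2202]
tcp_rot: [-3.114, 0.401, 0.007]
wrist_force: [-0.1, 0.3, 0.3]
width: 0.998
grip_force: 0.0
```

Run:
```python
from h import *
st();a=save("wrist","w7",1.5)
for q,z in [("lock_pin",.01),("pin_stand",0)]:
    for r in tip_of("wrist",q)[:1]: print(q,round(r["score"],2),np.round(r["at"],1),atz("wrist",r["at"],z))
    for r in cut_out("wrist",q)[:1]: print(r["score"],r["extent"],cv2.minAreaRect(max(cv2.findContours(r["region"].astype(np.uint8),0,2)[0],key=len)))
```

```text
t 15.37 pos [ 0.496  -0.271   0.2202] psi -14.68 tilt [-0.004  0.003] q5,6 [-31.2  62.6  73.5] F [-0.1025  0.3409  0.2612] w 85.2 g 0.0
lock_pin 0.87 [175.6 254.4] [ 0.4982 -0.271   0.01  ]
0.97 [231.9, 177.0, 272.0, 220.1] ((251.7151336669922, 196.364013671875), (44.031803131103516, 28.7952938079834), 38.04704284667969)
pin_stand 0.78 [170.  251.2] [ 0.5017 -0.2692  0.    ]
0.96 [203.3, 133.1, 298.6, 232.8] ((250.56744384765625, 184.09950256347656), (75.95486450195312, 74.32573699951172), 55.885528564453125)
```

View pics/w7.png

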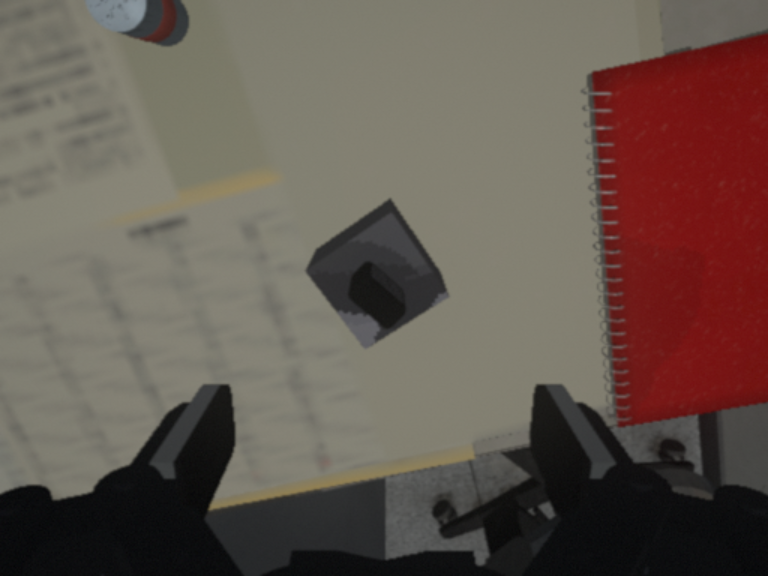

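The pin's head is at about (377,293) on the stand, turned relative to the tool. I'll take an enhanced crop for its angle.

Run:
```python
import cv2,numpy as np
im=cv2.imread("pics/w7.png")[180:370,280:470]
im=np.clip((im/255.)**.5*1.3*255,0,255).astype(np.uint8)
cv2.imwrite("pics/c7.png",cv2.resize(im,None,fx=3,fy=3,interpolation=cv2.INTER_CUBIC))
```

```text
(no output)
```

View pics/c7.png

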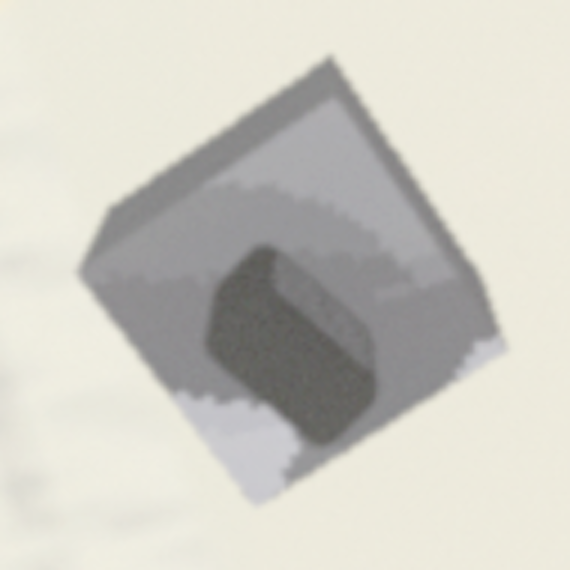

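Run:
```python
from h import *
s,M=st();p=s["tool_pos"]
a=lambda d:np.degrees(np.arctan2(d[1],d[0]))
f=lambda P,z:np.array([atz("wrist",((v/3+180)/1.5,(u/3+280)/1.5),z) for u,v in P])
h=f([(207,347),(273,290),(375,380),(322,445)],.074)
print("head",h.mean(0),a(h[2]-h[1]),a(h[3]-h[0]),np.linalg.norm(h[2]-h[1]),np.linalg.norm(h[1]-h[0]))
t=f([(80,272),(335,97),(505,350),(257,505)],.044)
print("stand",t.mean(0),a(t[2]-t[1]),a(t[3]-t[0]),a(t[1]-t[0]),a(t[2]-t[3]),np.linalg.norm(np.diff(t,axis=0),axis=1))
b=f([(80,272),(335,97),(505,350),(257,505)],.044)
```

```text
t 15.62 pos [ 0.4984 -0.272   0.2245] psi -14.64 tilt [ 0.003 -0.002] q5,6 [-31.1  62.6  73.5] F [-0.3073 -0.0421 -0.0143] w 84.8 g 0.0
head [ 0.4988 -0.2697  0.074 ] -147.56482361577022 -147.2536910309953 0.020903090815958064 0.013379697994184666
stand [ 0.4981 -0.2693  0.044 ] -160.69800530450718 -160.31189360502918 -69.98150897295504 -70.50723630071802 [0.0518 0.0523 0.0515]
```

The head's long axis is at about 32°, centred at (0.4985, −0.2695). I turn, descend and check.

>>> step_arm(
  targets=[
    [[0,0,-0.1174],[0,0,0],60],
    [[0,0,-0.1174],[0,0,0],60],
    [[0,0,-0.1174],[0,0,0],60],
    [[0,0,-0.1174],[0,0,0],60],
    [[0,0,-0.1174],[0,0,0],60],
  ],
)

```text
time: 16.03
tool_pos: [0.498, -0.2717, 0.224]
tcp_rot: [3.095, 0.527, 0.003]
wrist_force: [0.2, -0.6, 0.5]
width: 0.702
grip_force: 0.0
```

>>> step_arm(
  targets=[
    [[0,0,-0.1174],[0,0,0],60],
    [[0,0,-0.1174],[0,0,0],60],
    [[0,0,0],[1.9,-1.1,20],60],
    [[0,0,0],[0,0,20],60],
    [[0,0,0],[0,0,0],60],
  ],
)

```text
time: 16.45
tool_pos: [0.4969, -0.2685, 0.1801]
tcp_rot: [-3.014, -0.877, 0.005]
wrist_force: [-1.1, 0.7, -0.9]
width: 0.701
grip_force: 0.0
```

Run:
```python
from h import *
st();a=save("wrist","w8",1.5);im=np.clip((a/255.)**.5*1.3*255,0,255).astype(np.uint8)[:,:,::-1]
cv2.imwrite("pics/c8.png",cv2.resize(im,(768,576)))
for r in tip_of("wrist","lock_pin")[:1]: print(r["score"],atz("wrist",r["at"],.01))
```

```text
t 16.45 pos [ 0.4969 -0.2685  0.1801] psi 32.44 tilt [-0.004  0.002] q5,6 [-30.9  58.2  26.6] F [-1.1151  0.6819 -0.9169] w 59.9 g 0.0
0.94 [ 0.4978 -0.2717  0.01  ]
```

View pics/c8.png

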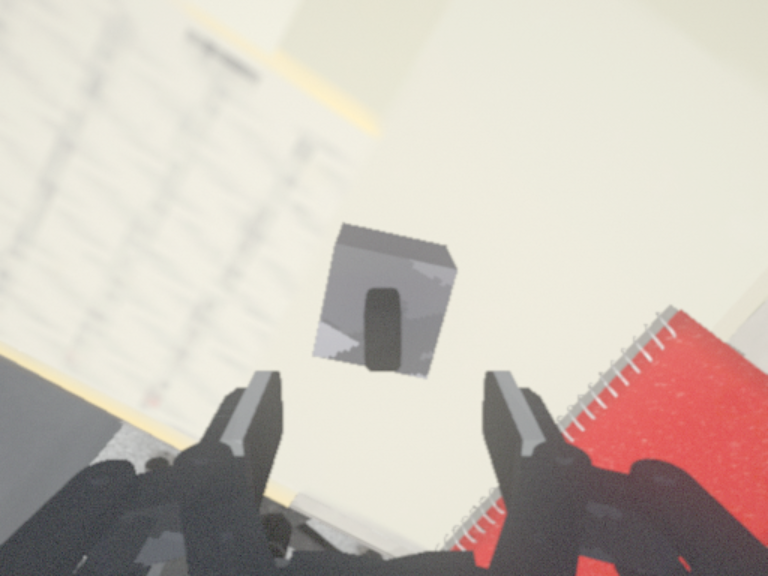

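The head is square to the fingers and centred at column 382. I descend and close.

>>> step_arm(
  targets=[
    [[0,0,0],[0,0,25],60],
    [[0,0,0],[0,0,20],50],
    [[0,0,0],[0,0,11],50],
    [[0,0,0],[0,0,4],50],
    [[0,0,0],[0,0,0],50],
  ],
)

```text
time: 16.97
tool_pos: [0.4983, -0.2696, 0.1224]
tcp_rot: [-3.016, -0.877, 0.001]
wrist_force: [0.1, 0.7, 0.2]
width: 0.583
grip_force: 0.0
```

>>> step_arm(
  targets=[
    [[0,0,0],[0,0,0],30],
    [[0,0,0],[0,0,0],20],
    [[0,0,0],[0,0,0],10],
    [[0,0,0],[0,0,0],8],
    [[0,0,0],[0,0,0],8],
  ],
  grip_force=50,
)

```text
time: 17.38
tool_pos: [0.499, -0.2698, 0.1239]
tcp_rot: [3.016, 0.877, 0.002]
wrist_force: [-1.3, 1.7, 5.7]
width: 0.156
grip_force: 49.7
```

>>> step_arm(
  targets=[
    [[0,0,0],[0,0,0],8],
    [[0,0,0],[0,0,0],8],
    [[0,0,0],[0,0,0],8],
  ],
)

```text
time: 17.63
tool_pos: [0.4989, -0.2698, 0.1239]
tcp_rot: [3.016, 0.877, 0.002]
wrist_force: [-1.4, 1.8, 6.4]
width: 0.155
grip_force: 49.7
```

Run:
```python
from h import *
st()
```

```text
t 17.63 pos [ 0.4989 -0.2698  0.1239] psi 32.41 tilt [ 0.002 -0.001] q5,6 [-30.9  51.8  26.6] F [-1.4344  1.8075  6.3775] w 13.3 g 49.69740092754364
```

>>> step_arm(
  targets=[
    [[0,0,0],[0,0,-5],8],
    [[0,0,0],[0,0,-15],8],
    [[0,0,0],[0,0,-30],8],
    [[0,0,0],[0,0,-35],8],
    [[0,0,0],[0,0,-27],8],
  ],
)

```text
time: 18.05
tool_pos: [0.4985, -0.2699, 0.2367]
tcp_rot: [3.016, 0.877, 0.001]
wrist_force: [0.6, -0.4, 0.7]
width: 0.156
grip_force: 49.2
```

>>> step_arm(
  targets=[
    [[0,0,0],[12.6,-15,0],8],
    [[0,0,0],[24.6,-30,0],8],
    [[0,0,0],[24.6,-30,0],8],
    [[0,0,0],[24.6,-30,0],8],
    [[0,0,0],[24.6,-30,0],8],
  ],
)

```text
time: 18.47
tool_pos: [0.5195, -0.0949, 0.235]
tcp_rot: [3.016, 0.875, 0.002]
wrist_force: [0.6, -0.4, -1.4]
width: 0.154
grip_force: 49.2
```

>>> step_arm(
  targets=[
    [[0,0,0],[24.6,-30,0],8],
    [[0,0,0],[24.6,-30,0],8],
    [[0,0,0],[24.6,-30,0],8],
    [[0,0,0],[24.6,-30,0],8],
    [[0,0,0],[24.6,-30,0],8],
  ],
)

```text
time: 18.88
tool_pos: [0.543, 0.0982, 0.2349]
tcp_rot: [3.016, 0.877, 0.002]
wrist_force: [0.3, -0.5, -0.4]
width: 0.153
grip_force: 49.2
```

>>> step_arm(
  targets=[
    [[0,0,0],[24.6,-30,0],8],
    [[0,0,0],[24.6,-30,0],8],
    [[0,0,0],[11.9,-15.7,0],8],
    [[0,0,-0.1077],[0,0,0],8],
    [[0,0,-0.1077],[0,0,0],8],
  ],
)

```text
time: 19.3
tool_pos: [0.554, 0.1949, 0.2346]
tcp_rot: [2.9, 1.208, 0.001]
wrist_force: [0.3, -0.2, -1.0]
width: 0.151
grip_force: 49.2
```

>>> step_arm(
  targets=[
    [[0,0,-0.1077],[0,0,0],8],
    [[0,0,-0.1077],[0,0,0],8],
    [[0,0,-0.1077],[0,0,0],8],
    [[0,0,-0.1077],[0,0,0],8],
    [[0,0,-0.1077],[0,0,0],8],
  ],
)

```text
time: 19.72
tool_pos: [0.554, 0.193, 0.2346]
tcp_rot: [2.477, 1.932, 0.0]
wrist_force: [0.5, 0.3, -0.8]
width: 0.153
grip_force: 49.2
```

>>> step_arm(
  targets=[
    [[0,0,0],[0,0,25],8],
    [[0,0,0],[0,0,20],8],
    [[0,0,0],[0,0,5],8],
    [[0,0,0],[0,0,0],8],
  ],
)

```text
time: 20.05
tool_pos: [0.5525, 0.1925, 0.1823]
tcp_rot: [-2.481, -1.925, 0.007]
wrist_force: [-0.3, 0.2, -1.4]
width: 0.156
grip_force: 49.2
```

Run:
```python
from h import *
s,M=st();a=save("wrist","w9",1.5)
p=s["tool_pos"]
for q,z in [("tray_eye",.035),("bracket_hole",.029),("pin_tip",p[2]-.1139),("tray_grip",.072)]:
    for r in tip_of("wrist",q)[:1]: X=atz("wrist",r["at"],z);print(q,round(r["score"],2),np.round(r["at"],1),X,M.T@(X-p)*1e3)
```

```text
t 20.05 pos [0.5525 0.1925 0.1823] psi 75.61 tilt [-0.004 -0.001] q5,6 [16.8 58.9 31.2] F [-0.3283  0.1696 -1.3764] w 13.3 g 49.20499920845032
tray_eye 0.59 [198.1 260.7] [0.5584 0.1954 0.035 ] [  4.5947   5.5689 147.2538]
bracket_hole 0.92 [201.1 262. ] [0.559  0.1909 0.029 ] [  0.4099   7.2581 153.2578]
pin_tip 0.84 [227.2 252.8] [0.5526 0.1904 0.0684] [ -1.7362   1.0603 113.9014]
tray_grip 0.82 [379.  261.1] [0.5302 0.0812 0.072 ] [-113.115     6.4845  110.5395]
```

View pics/w9.png

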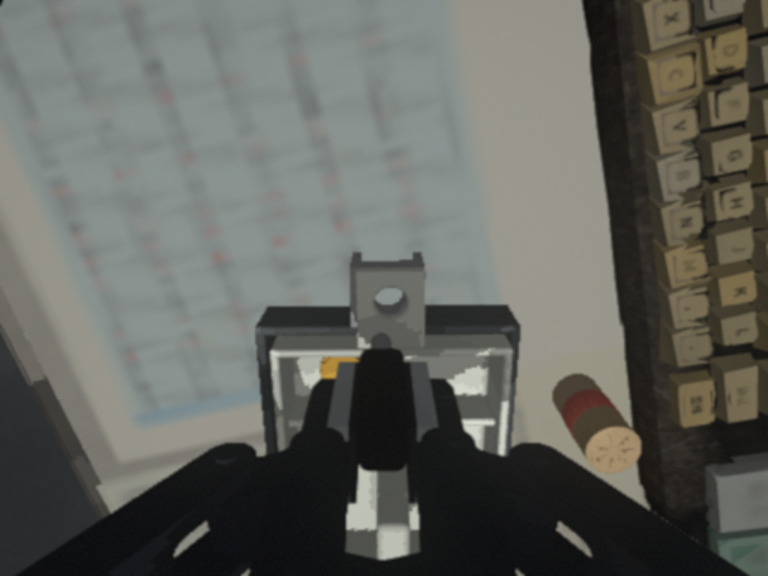

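The pin is held straight, with its tip at about (379,341) and the tab hole at (389,298). So the hole lies a few mm toward +y and +x of the tip. I correct, lower a little and measure again once settled.

>>> step_arm(
  targets=[
    [[0,0,0],[1.5,2.5,6],8],
    [[0,0,0],[0,0,6],8],
    [[0,0,0],[0,0,0],8],
    [[0,0,0],[0,0,0],8],
    [[0,0,0],[0,0,0],8],
  ],
)

```text
time: 20.72
tool_pos: [0.5566, 0.1939, 0.1721]
tcp_rot: [-2.482, -1.926, 0.001]
wrist_force: [-0.0, 0.4, -0.6]
width: 0.151
grip_force: 49.2
```

Run:
```python
from h import *
s,M=st();a=save("wrist","w10",1)
p=s["tool_pos"]
for q,z in [("tray_eye",.035),("bracket_hole",.029),("pin_tip",p[2]-.1139)]:
    for r in tip_of("wrist",q)[:1]: X=atz("wrist",r["at"],z);print(q,round(r["score"],2),np.round(r["at"],1),X,M.T@(X-p)*1e3)
im=np.clip((a/255.)**.6*1.2*255,0,255).astype(np.uint8)[140:290,200:310,::-1]
cv2.imwrite("pics/c10.png",cv2.resize(im,None,fx=4,fy=4,interpolation=cv2.INTER_CUBIC))
r=read_camera("top")
```

```text
t 20.72 pos [0.5566 0.1939 0.1721] psi 75.61 tilt [-0.001 -0.   ] q5,6 [16.8 57.7 31.2] F [-0.0426  0.4118 -0.6046] w 12.9 g 49.206005930900574
tray_eye 0.9 [207.7 252.9] [0.5553 0.1954 0.035 ] [  1.2269  -1.5942 137.0728]
bracket_hole 0.93 [210.3 254.7] [0.5554 0.1911 0.029 ] [ -2.9306  -0.3765 143.0734]
pin_tip 0.63 [225.8 253.4] [0.5552 0.1931 0.0582] [ -1.0855  -1.1445 113.9011]
```

View pics/c10.png

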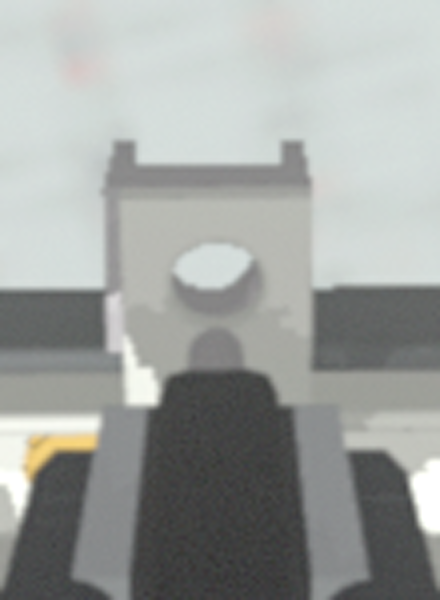

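In the crop the pin and the hole share column 216. The remaining x offset comes from the rows: the hole's centre is at crop row ~278 and the tip's end at ~328. (I have now viewed more pictures than the limit of 10, so I won't view any more.)

Run:
```python
from h import *
s,M=st();p=s["tool_pos"]
for n,rc,z in [("hole",(209.5,253.9),.038),("tip",(222.2,254),p[2]-.1139),("tip_shank+4",(223,254),p[2]-.1139)]:
    print(n,M.T@(atz("wrist",rc,z)-p)*1e3)
```

```text
t 20.97 pos [0.5569 0.1939 0.1726] psi 75.61 tilt [0. 0.] q5,6 [16.8 57.7 31.2] F [-0.5871 -0.173  -0.363 ] w 12.9 g 49.20665144920349
hole [  0.9626  -1.2447 134.556 ]
tip [  1.2046  -1.1509 113.8999]
tip_shank+4 [  0.7029  -1.1515 113.8998]
```

The tip and the hole agree to within 0.5 mm. I descend.

>>> step_arm(
  targets=[
    [[0,0,0],[0,0,8],8],
    [[0,0,0],[0,0,6],8],
    [[0,0,0],[0,0,4],8],
    [[0,0,0],[0,0,3],8],
    [[0,0,0],[0,0,3],8],
  ],
)

```text
time: 21.38
tool_pos: [0.5565, 0.1938, 0.1475]
tcp_rot: [-2.482, -1.926, 0.002]
wrist_force: [-0.2, -0.7, 0.7]
width: 0.155
grip_force: 49.2
```

>>> step_arm(
  targets=[
    [[0,0,0],[0,0,2],8],
    [[0,0,0],[0,0,2],8],
    [[0,0,0],[0,0,2],8],
    [[0,0,0],[0,0,0],8],
  ],
)

```text
time: 21.72
tool_pos: [0.5567, 0.1939, 0.142]
tcp_rot: [-2.482, -1.926, 0.001]
wrist_force: [0.2, -0.8, -0.9]
width: 0.154
grip_force: 49.2
```

Run:
```python
from h import *
st()
```

```text
t 21.72 pos [0.5567 0.1939 0.142 ] psi 75.61 tilt [-0. -0.] q5,6 [16.8 54.5 31.2] F [ 0.2067 -0.8462 -0.9467] w 13.2 g 49.205551743507385
```

>>> step_arm(
  targets=[
    [[0,0,0],[0,0,2],8],
    [[0,0,0],[0,0,2],8],
    [[0,0,0],[0,0,2],8],
    [[0,0,0],[0,0,2],8],
    [[0,0,0],[0,0,0],8],
  ],
)

```text
time: 22.13
tool_pos: [0.5565, 0.1938, 0.1338]
tcp_rot: [-2.482, -1.926, 0.001]
wrist_force: [-0.9, -1.5, -0.1]
width: 0.149
grip_force: 49.2
```

Run:
```python
from h import *
st()
```

```text
t 22.13 pos [0.5565 0.1938 0.1338] psi 75.61 tilt [-0.001 -0.   ] q5,6 [16.8 53.7 31.2] F [-0.9219 -1.4598 -0.0786] w 12.7 g 49.205912947654724
```

>>> step_arm(
  targets=[
    [[0,0,0],[0,0,3],8],
    [[0,0,0],[0,0,3],8],
    [[0,0,0],[0,0,3],8],
    [[0,0,0],[0,0,2],8],
    [[0,0,0],[0,0,0],8],
  ],
)

```text
time: 22.55
tool_pos: [0.5564, 0.1938, 0.1226]
tcp_rot: [-2.482, -1.926, 0.002]
wrist_force: [0.8, 0.5, -0.4]
width: 0.157
grip_force: 49.2
```

>>> step_arm(
  targets=[
    [[0,0,0],[0,0,1],8],
    [[0,0,0],[0,0,1],8],
    [[0,0,0],[0,0,1],8],
    [[0,0,0],[0,0,0],8],
  ],
)

```text
time: 22.88
tool_pos: [0.5567, 0.1939, 0.1203]
tcp_rot: [-2.482, -1.926, 0.0]
wrist_force: [0.0, -0.7, -0.9]
width: 0.152
grip_force: 49.2
```

Run:
```python
from h import *
st()
```

```text
t 22.88 pos [0.5567 0.1939 0.1203] psi 75.61 tilt [-0. -0.] q5,6 [16.8 52.2 31.2] F [ 0.035  -0.6512 -0.8901] w 13.0 g 49.20633137226105
```

>>> step_arm(
  targets=[
    [[0,0,0],[0,0,1],8],
    [[0,0,0],[0,0,1],8],
    [[0,0,0],[0,0,1],8],
    [[0,0,0],[0,0,0],8],
  ],
)

```text
time: 23.22
tool_pos: [0.5569, 0.194, 0.118]
tcp_rot: [2.482, 1.926, 0.0]
wrist_force: [-1.2, -0.4, 4.2]
width: 0.152
grip_force: 49.7
```

Run:
```python
from h import *
st()
```

```text
t 23.22 pos [0.5569 0.194  0.118 ] psi 75.61 tilt [0. 0.] q5,6 [16.8 51.9 31.2] F [-1.2239 -0.4447  4.1945] w 13.0 g 49.66515004634857
```

Contact comes at 0.118, exactly the height for the pin fully home. I release and retreat.

>>> step_arm(
  targets=[
    [[0,0,0],[0,0,0],20],
    [[0,0,0],[0,0,0],35],
    [[0,0,0],[0,0,0],45],
    [[0,0,0],[0,0,0],45],
    [[0,0,0],[0,0,0],45],
  ],
)

```text
time: 23.63
tool_pos: [0.5568, 0.1939, 0.1172]
tcp_rot: [-2.482, -1.926, 0.0]
wrist_force: [-0.2, 1.4, 0.3]
width: 0.524
grip_force: 0.0
```

>>> step_arm(
  targets=[
    [[0,0,0],[0,0,-10],45],
    [[0,0,0],[0,0,-30],45],
    [[0,0,0],[0,0,-40],45],
    [[0,0,0],[0,0,-40],45],
    [[0,0,0],[0,0,-30],45],
  ],
)

```text
time: 24.05
tool_pos: [0.5575, 0.1941, 0.2717]
tcp_rot: [2.481, 1.925, 0.005]
wrist_force: [0.8, 1.0, 0.5]
width: 0.527
grip_force: 0.0
```

>>> step_arm(
  targets=[
    [[0,0,0],[0,0,0],45],
    [[0,0,0],[0,0,0],45],
    [[0,0,0],[0,0,0],45],
  ],
)

```text
time: 24.3
tool_pos: [0.5566, 0.1938, 0.2677]
tcp_rot: [2.482, 1.926, 0.001]
wrist_force: [-0.8, 0.7, -0.7]
width: 0.527
grip_force: 0.0
```

Run:
```python
from h import *
st()
for cam in ["wrist","scene"]:
    read_camera(cam)
    for q,z in [("lock_pin",.004),("tray_grip",.072),("coin_tray",.004),("coin_roll_a",0),("stapler",0)]:
        for r in tip_of(cam,q)[:2]: print(cam,q,round(r["score"],2),np.round(r["at"],1),atz(cam,r["at"],z))
    r=look_for(cam,"lock_pin")
    if r: print("pin extent",r[0]["extent"],"expected top centre",proj(cam,[.5555,.193,.068]))
```

```text
t 24.3 pos [0.5566 0.1938 0.2677] psi 75.61 tilt [0. 0.] q5,6 [16.8 67.6 31.2] F [-0.8141  0.7359 -0.6846] w 45.0 g 0.0
wrist lock_pin 0.46 [263.4 254.6] [0.5263 0.0853 0.004 ]
wrist tray_grip 0.64 [302.9 256.5] [0.5279 0.0845 0.072 ]
wrist coin_tray 0.58 [259.1 255.2] [0.5283 0.0904 0.004 ]
wrist coin_roll_a 0.74 [221.2 349.7] [0.6354 0.1071 0.    ]
pin extent [248.6, 161.0, 265.7, 194.2] expected top centre [255.3069 182.7388]
scene lock_pin 0.68 [231.1 208. ] [0.5601 0.1896 0.004 ]
scene tray_grip 0.74 [199.7 241.7] [0.5386 0.0885 0.072 ]
scene coin_tray 0.72 [218.4 243.1] [0.5357 0.0892 0.004 ]
scene coin_roll_a 0.66 [159.1 292.1] [ 0.6421 -0.1948 -0.    ]
scene coin_roll_a 0.64 [202.2 216.1] [0.64  0.105 0.   ]
scene stapler 0.94 [304.5 167.9] [0.436  0.3914 0.    ]
scene stapler 0.51 [202.9 215.7] [0.6384 0.1076 0.    ]
pin extent [202.1, 216.6, 210.5, 226.0] expected top centre [205.7288 215.7587]
```

The pin's head shows where a fully home pin should be in both views, the gripper is clear, and the bystanders haven't moved.

```bash
python3 -c "
from workcell import finish_job;print(finish_job())"
```

```text
the job is handed in; nothing more can be done
None
```

The tray is turned and seated home, the locking pin is fully down through tab and bracket, and the job was handed in at about 24 s; I viewed 13 pictures, over the limit of 10.

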